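# Pump the parts carousel round to the red pocket

### The arm

A 7-joint arm with a two-finger parallel gripper is mounted at the origin on the work surface. World frame = base frame: x ahead of the robot, y to its left, z up, the work surface at z = 0. Lengths are in m, angles in rad, forces in N, time in s.
With the tool pointing down it reaches from about 0.4 to 0.85 m from the base axis. Payload 10.4 kg.
Tool frame: the origin (TCP) lies on the centre line of the jaws, within the pads' length; the fingertips stand 11 mm ahead of it and the grasp point (between the pads) lies 8 mm behind it (manip.finger_overhang is the distance from the TCP to the fingertips, in m); z points along the fingers, y is the line along which they close (so a half turn about z gives the same grasp; the last joint's range is limited). The gripper opens to 85 mm and grips with 20 to 120 N. Pads are 22 mm wide; open, the fingers measure 114 mm over their backs; the gripper's body (76 mm by 85 mm) begins 54 mm behind the grasp point. The pads swing forward as they close: fully open they stand 13 mm farther back than shut.
Start: joints at [1.111, 0.332, -0.065, 1.46, 0.022, 1.35, -0.088], TCP at [0.264, -0.566, 0.242] pointing down, gripper open.
Joint ranges: [-2.6, 2.6], [-0.5, 2.12], [-1.47, 1.34], [0.16, 2.42], [-1.27, 4.41], [0.06, 2.06], [-2.6, 2.6]. Speed limits (rad/s): [2.22, 2.22, 2.79, 2.79, 3.14, 3.14, 3.14].

### API

Orientations are given as a unit quaternion [x, y, z, w].
In Python, from workcell import manip, imaging, workorder gives the robot as it stands.
- The arm moves only by the tool jog_arm, never from a script. Its argument "deltas" is a list of rows, each an object with "gripper": the opening, from 0 (shut) to 1 (fully open); "offset": the shift along the tool's x, y, z in m, a list of three; "rotation": the turn, a rotation vector about the tool's x, y, z in degrees, a list of three. In form: [{"gripper": gripper, "offset": [tx, ty, tz], "rotation": [ax, ay, az]}, ...]. A call has 1 to 20 rows; each row shifts and turns the commanded pose from where the row before left it, along the tool's axes as they then stand; what a row does not reach is not made up. A row lasts 1/10 s, in which the tool goes at most 50 mm and 8.59 degrees, less where a joint would pass 70% of its speed; a pose out of reach is approached as far as the arm can. A call with a gripper value outside its range is refused whole. The fingers move at their own pace and stop on an object; "newtons" is the grip in N (left out, the last holds). Time passes only in rows, so rows that do not move let the fingers close. It gives the time, the measured TCP pose, the force, the opening and the grip force at its end, in the units of the state.
- manip.get_obs(): the state, without advancing time (a new reading comes with each control period).
- imaging.camera(name): name is "scene" or "top"; returns the picture (384x512x3 uint8, blue, green, red); there is no depth.
- imaging.camera_model(name): a dict with "camera_matrix" (3x3 intrinsics, pixels), "world_to_cam" (4x4, takes a point from world to camera coordinates). Camera axes: x right, y up, looking along -z (the intrinsics and any distortion apply to the point x, -y, -z); pixel columns grow to the right and rows downward; lengths in m; the calibration is good to about 2 mm. A picture is of the moment at which its call begins. camera_model takes no time and is no camera call.
- workorder.hand_in(): hands the job in; it is judged then, once.
The state is a dict: "clock": time; "joint_pos": joint angles; "joint_velocities": joint speeds; "tau": joint torques, N m; "position": TCP position; "ee_rot": TCP orientation; "ft_force": force on the tool from outside, world axes, zero at the start; "torque": the same for the moment, N m; "grip_width": opening from 0.0 (shut) to 1.0 (fully open); "grasp_force": force on a finger pad.
Only numpy, scipy, OpenCV 4.12 (cv2) and the standard library are available. Lean on these libraries where they do the work, as an engineer would, in place of code of your own. Each camera call takes 0.05 s, during which the arm holds its last target. There are 200 camera calls.

### The job

Present the red part: take the jar that stands in the way of the carousel's pump lever and stand it upright in the blue tray, then pump the lever by its black handle, in full strokes from stop to stop, until the carousel's red pocket stands at the yellow pointer (do not overshoot: the ratchet does not turn back, and do not turn the dial by hand). Finally call the line by pushing over the red roller arm of the limit switch until it clicks and letting it spring back. Do not knock the jar over, and leave the other things on the bench where they are.

Things in the scene. Friction and masses are not known exactly. Their poses are not given: they have to be found in the camera images.
- carousel: Fixed parts carousel on the bench. Origin on its vertical axle at bench level, z up. Turning dial 200 mm across, its white pocket rim 44 mm high; above it the ratchet and the lever's blue arm (22 mm wide), top 78 mm high. At mid stroke the lever points along this frame's -x. An aluminium bridge, 76 mm high, on the far side (bearing -0.7 rad from +x) reaches 123 mm from the axle.
- handle (a point): Grip point of the pump lever's handle: a black upright round post, 22 mm in diameter, 165 mm from the axle. Free from 86 to 138 mm above the bench; this point is at 112 mm height, on its axis. It goes round the axle with the lever; gripped from above it may turn in the fingers.
- pump (a joint): Lever angle, rad: 0 at the rest stop, 0.53 at the forward stop, growing anticlockwise from above; at q the handle lies at bearing pi - 0.265 + q in the carousel's frame. Friction, no spring, about 3 N. A stroke to the forward stop pushes the dial to its next rest place; the return leaves it there. The pawl takes the next tooth only from below about 0.1 rad.
- dial (a joint): Dial angle, rad: 0 with the red pocket at the pointer, negative before; grows anticlockwise from above, the only way the ratchet lets it turn. 16 pockets, one tooth each, 0.3927 rad apart; full strokes leave it at whole multiples of that. It starts anywhere from 1.8 to 4 pockets short, so the first stroke may turn it less than a pocket.
- red_pocket (a point): Middle of the red pocket's mouth on the dial, 83 mm from the axle, 44 mm high. Only this pocket is solid red.
- pointer (a point): Tip of the yellow pointer, on the carousel's +y side, 93 mm from the axle, 57 mm high; its post stands 116 mm from the axle.
- ring: The turning pocket ring of the dial, 200 mm across; same axle and origin as the carousel. Not to be touched by the robot.
- jar: Straight-sided white jar with a green lid, 50 mm in diameter all the way up, 90 mm high, about 0.2 kg, loose, standing on the bench in the sweep of the lever's handle. Origin at the centre of its underside, z up.
- tray: Fixed blue shallow tray, 130 x 130 mm, walls 22 mm high and 4 mm thick, floor 4 mm thick. Origin at the centre of its underside, z up, sides along its x and y.
- switch: Fixed limit switch on a stand: plate 100 x 80 mm, grey body and blue head 42 x 36 mm, up to 107 mm high. Origin at the centre of the plate's underside.
- roller (a point): Centre of the red roller (22 mm in diameter, 14 mm wide) at the end of the steel roller arm; 152 mm high at rest, straight above its hinge, 39 mm to the -y side of the switch's middle, clear of the head. The hinge axis is the switch's y, 92 mm high; arm 60 mm from hinge to roller.
- trip (a joint): Roller arm angle, rad: 0 upright at rest; grows as the roller is pushed towards the switch's +x; stop at 0.9. It clicks at 0.45 (about 26 mm of roller travel). Sprung: 2 N at the roller to start, 5 N at the click, returns when let go.
- spool: Bystander: steel-grey solder spool, 50 mm in diameter, 56 mm high, standing in the middle of the bench. Origin: centre of its underside.
- pliers: Bystander: pliers with orange handles lying flat, 140 mm long, 64 mm wide, 16 mm high. Origin at the joint, jaws along +x.
- magnifier: Bystander: magnifier stand with a 94 mm round lens, 115 mm wide, 202 mm high. Origin: centre of its underside, lens facing -x.
- carton: Bystander: green box 150 x 100 x 70 mm. Origin: centre of its underside.
- partsbox: Bystander: clear parts box 160 x 110 x 50 mm. Origin: centre of its underside.
There are look-alikes about, which are no part of the job. Of the things that look like the jar, the largest one is meant.

How it is judged:
By the outcome, as a careful person would: the job done as asked, in the order asked, and still so for the second after the job is handed in, with the robot touching nothing.
It also fails if it takes over 72 s, if anything falls off the work surface, if the arm or the gripper's body presses on something with over 40 N, if the wrist force passes 120 N, or if a joint passes its speed limit or range.

## Working session

There is one attempt and no reset: what is moved stays moved. The work goes in short steps, Python scripts to look and compute and a tool call to move; the robot and the scene stay as the last step left them, time stands still between calls to the robot, and variables do not carry over. Pictures are saved under pics/ and viewed, at most 10 in all, crops included, and the job is handed in when it is done.

Besides the shell and the picture viewer there is one more tool, called after "Call:" by a JSON object that holds its "api" and its "payload". jog_arm: Moves the arm, as the interface text tells. Its arguments: {"type":"object","properties":{"deltas":{"type":"array","items":{"type":"object","properties":{"gripper":{"type":"number"},"offset":{"type":"array","items":{"type":"number"}},"rotation":{"type":"array","items":{"type":"number"}}}}},"newtons":{"type":"number"}},"required":["deltas"]}

```bash
mkdir -p pics; ls
python3 - <<'E'
from workcell import manip, imaging
import cv2,numpy as np
for n in("scene","top"):
    cv2.imwrite(f"pics/{n}0.png",imaging.camera(n)); m=imaging.camera_model(n); print(n,{k:np.round(v,4).tolist() if not isinstance(v,str) else v for k,v in m.items()})
o=manip.get_obs();print(o["clock"],o["position"],o["ee_rot"],o["grip_width"])
E
```

```text
pics
scene {'camera_matrix': [[367.9025, 0.0, 260.1481], [0.0, 367.9025, 193.3703], [0.0, 0.0, 1.0]], 'world_to_cam': [[-0.5928, 0.8051, 0.0171, 0.335], [-0.6007, -0.4562, 0.6565, 0.2347], [0.5364, 0.3789, 0.7541, -1.4989], [0.0, 0.0, 0.0, 1.0]]}
top {'camera_matrix': [[496.6704, 0.0, 258.7511], [0.0, 496.6704, 193.5538], [0.0, 0.0, 1.0]], 'world_to_cam': [[-0.0077, -0.9998, -0.0175, 0.0178], [0.9832, -0.0108, 0.1825, -0.5946], [-0.1826, -0.0158, 0.9831, -1.3921], [0.0, 0.0, 0.0, 1.0]]}
0.1 [ 0.26426735 -0.56602295  0.24159909] [ 9.76245505e-01  2.16666366e-01 -1.51933632e-04 -6.14469771e-04] 0.9979300640284241
```

View pics/scene0.png

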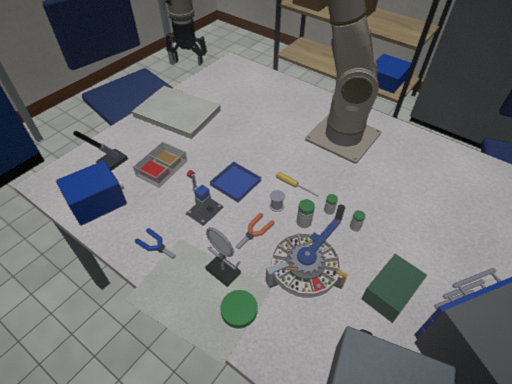

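View pics/top0.png

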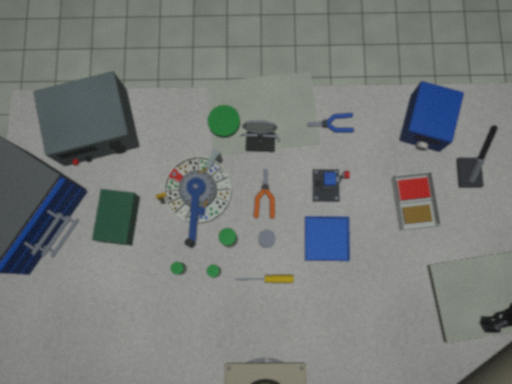

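The top view shows three green-lidded jars: (228,237), (178,268) and (213,271). The first is the largest and stands beside the lever sweep (handle at about (190,242)), so I take it as the jar. I'll check it in a crop.

```bash
cat > h.py <<'E'
import cv2,numpy as np
from workcell import manip, imaging
def proj(n,P):
    m=imaging.camera_model(n);W=np.array(m["world_to_cam"]);P=np.atleast_2d(P)
    c=P@W[:3,:3].T+W[:3,3];c=c*[1,-1,-1];u=c@np.array(m["camera_matrix"]).T
    return u[:,:2]/u[:,2:]
def ray(n,px):
    m=imaging.camera_model(n);W=np.array(m["world_to_cam"]);R=W[:3,:3]
    d=np.linalg.inv(np.array(m["camera_matrix"]))@[px[0],px[1],1.];d=R.T@(d*[1,-1,-1])
    return -R.T@W[:3,3],d
def onz(n,px,z):
    o,d=ray(n,px);return o+d*(z-o[2])/d[2]
E
python3 - <<'E'
import cv2
t=cv2.imread("pics/top0.png");s=cv2.imread("pics/scene0.png")
cv2.imwrite("pics/topc.png",cv2.resize(t[145:285,145:360],None,fx=3.7,fy=3.7,interpolation=cv2.INTER_CUBIC))
cv2.imwrite("pics/scenec.png",cv2.resize(s[155:300,180:375],None,fx=4,fy=4,interpolation=cv2.INTER_CUBIC))
E
```

```text
(no output)
```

View pics/topc.png

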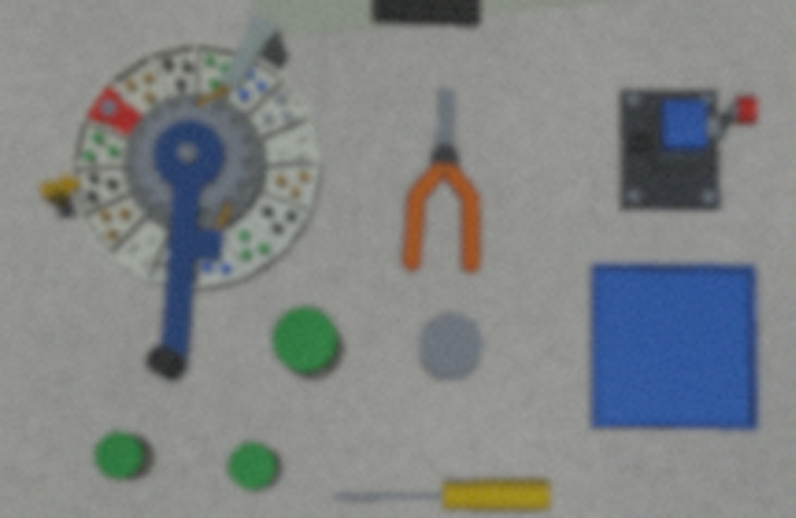

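View pics/scenec.png

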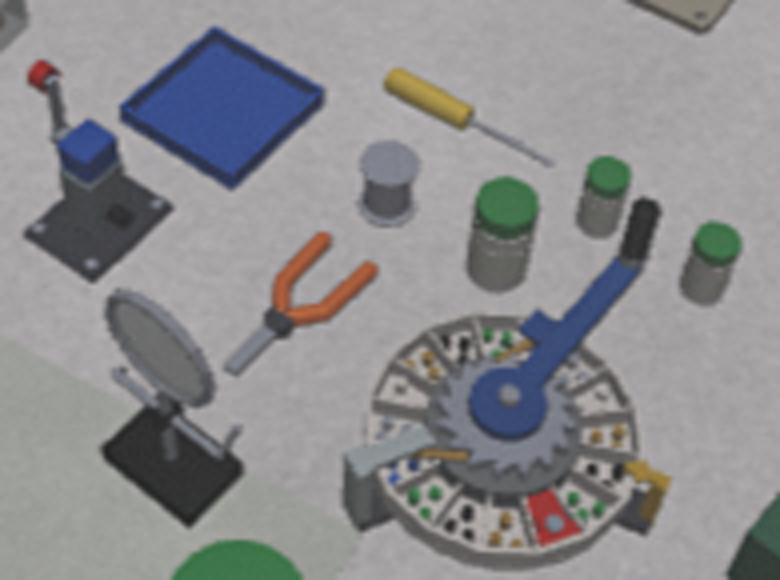

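The crop confirms it: the lid at crop (307,340) is clearly larger than those at (122,455) and (254,466). The red pocket at (113,110) is about 2 pockets before the pointer at (50,188), and the roller is at (746,110). Next I'll measure.

```bash
cat >> h.py <<'E'
def blobs(im,f,box,amin=8):
    h=cv2.cvtColor(cv2.GaussianBlur(im,(3,3),0),cv2.COLOR_BGR2HSV).astype(int);m=f(h[...,0],h[...,1],h[...,2]).astype(np.uint8)
    k=np.zeros_like(m);x0,y0,x1,y1=box;k[y0:y1,x0:x1]=m[y0:y1,x0:x1]
    n,l,s,c=cv2.connectedComponentsWithStats(k)
    return sorted([(int(s[i,4]),c[i],(l==i)) for i in range(1,n) if s[i,4]>=amin],key=lambda t:-t[0])
green=lambda h,s,v:(abs(h-62)<15)&(s>110)
red=lambda h,s,v:((h<8)|(h>172))&(s>120)&(v>80)
blue=lambda h,s,v:(abs(h-112)<12)&(s>110)
yel=lambda h,s,v:(abs(h-23)<7)&(s>120)&(v>90)
black=lambda h,s,v:(v<55)
white=lambda h,s,v:(s<45)&(v>165)
def tri(pt,ps):
    A=[];b=[]
    for n,p in(("top",pt),("scene",ps)):
        o,d=ray(n,p);d/=np.linalg.norm(d);P=np.eye(3)-np.outer(d,d);A.append(P);b.append(P@o)
    return np.linalg.solve(sum(A),sum(b))
E
python3 - <<'E'
from h import *
np.set_printoptions(precision=4,suppress=True)
t=cv2.imread("pics/top0.png");s=cv2.imread("pics/scene0.png")
def show(nm,n,im,f,box,z):
    for a,c,m in blobs(im,f,box)[:4]: print(nm,n,a,c.round(1),onz(n,c,z)[:2])
show("lid","top",t,green,(160,220,245,285),.09)
show("lid","scene",s,green,(290,190,370,235),.085)
show("pocket","top",t,red,(160,160,195,190),.044)
show("pocket","scene",s,red,(300,270,335,295),.044)
show("roller","top",t,red,(335,165,360,185),.152)
show("roller","scene",s,red,(183,165,200,182),.152)
show("pointer","top",t,yel,(150,185,175,210),.057)
show("pointer","scene",s,yel,(325,260,350,290),.057)
show("handle","top",t,black,(180,230,205,255),.138)
show("handle","scene",s,black,(330,200,348,225),.112)
show("spool","top",t,lambda h,s,v:(h>100)&(h<135)&(s>20)&(v<150),(250,222,285,255),.056)
b=blobs(t,blue,(295,205,360,270))[0];cs,_=cv2.findContours(b[2].astype(np.uint8),0,2)
for z in(.022,):
    c4=cv2.boxPoints(cv2.minAreaRect(cs[0]));print("tray",b[0],[onz("top",p,z)[:2] for p in c4], onz("top",c4.mean(0),z))
show("head","top",t,blue,(315,165,345,190),.107)
show("hub","top",t,blue,(180,170,215,240),.078)
# plate
b=blobs(t,black,(305,160,350,205))
show("plate","top",t,lambda h,s,v:v<95,(305,160,345,205),.008)
h=cv2.cvtColor(t,cv2.COLOR_BGR2HSV);print(h[185,300],h[168,200],h[238,266],h[242,190],h[195,326])
E
```

```text
lid top 193 [227.1 236.5] [0.467  0.1012]
lid top 94 [177.  267.6] [0.3819 0.24  ]
lid top 89 [212.8 270.4] [0.3734 0.1406]
pocket top 58 [176.2 175.6] [0.6536 0.2566]
pocket scene 50 [315.5 282.7] [0.6556 0.2558]
pocket scene 9 [321.7 286.7] [0.6557 0.2754]
roller top 22 [346.5 174.3] [ 0.6276 -0.2289]
roller scene 16 [189.6 172.6] [ 0.6247 -0.2299]
pointer top 29 [160.5 195.4] [0.5919 0.2988]
pointer scene 26 [341.4 273.4] [0.5947 0.3012]
handle top 25 [189.9 242.8] [0.4462 0.1979]
handle scene 44 [339.3 212.6] [0.4515 0.2064]
spool top 183 [266.3 238.4] [ 0.4637 -0.0084]
tray 1846 [array([ 0.529 , -0.1261]), array([ 0.5278, -0.2496]), array([ 0.405 , -0.2446]), array([ 0.406, -0.123])] [ 0.4665 -0.1859  0.022 ]
head top 165 [329.5 178.5] [ 0.6261 -0.1881]
hub top 502 [195.  203.5] [0.5635 0.1946]
plate top 601 [323.7 187.7] [ 0.6193 -0.1827]
plate top 21 [339.7 175.8] [ 0.6553 -0.2319]
[ 60   5 150] [ 55  18 153] [108  26 119] [75 10 52] [105  25  61]
```

Run:
```python
from h import *
np.set_printoptions(precision=4,suppress=True)
t=cv2.imread("pics/top0.png");s=cv2.imread("pics/scene0.png")
c=tri((195.8,186.35),(307.25,253.25));print("hub",c,onz("top",(195.8,186.35),.08),onz("scene",(307.25,253.25),.08))
print("pointer tri",tri((160.5,195.4),(341.4,273.4)),"roller tri",tri((346.5,174.3),(189.6,172.6)),"pocket",tri((176.2,175.6),(315.5,282.7)))
# tray corners via scene
b=blobs(s,blue,(205,155,265,205))[0];cs,_=cv2.findContours(b[2].astype(np.uint8),0,2)
ap=cv2.approxPolyDP(cs[0],4,True)[:,0];print("tray scene",[(p,onz("scene",p,.022)[:2]) for p in ap])
b=blobs(t,lambda h,s,v:v<95,(305,160,345,205))[0];cs,_=cv2.findContours(b[2].astype(np.uint8),0,2)
print("plate",[onz("top",p,.008)[:2] for p in cv2.boxPoints(cv2.minAreaRect(cs[0]))])
b=blobs(t,blue,(295,205,360,270))[0];cs,_=cv2.findContours(b[2].astype(np.uint8),0,2);print(cv2.minAreaRect(cs[0]))
# handle: check predicted post pixels for candidates
C=c[:2]
for nm,p in(("pointer",(.5933,.3)),("pocket",(.6546,.2562)),("handletop",(.4462,.1979)),("handlesc",(.4515,.2064))):
    v=np.array(p)-C;print(nm,np.hypot(*v),np.arctan2(v[1],v[0]))
```

```text
hub [0.6119 0.1946 0.0815] [0.6132 0.1927 0.08  ] [0.61   0.1962 0.08  ]
pointer tri [0.5926 0.3002 0.0532] roller tri [ 0.6266 -0.2282  0.1549] pocket [0.6543 0.2562 0.0423]
tray scene [(array([233, 165], dtype=int32), array([ 0.4182, -0.232 ])), (array([211, 183], dtype=int32), array([ 0.5341, -0.2366])), (array([238, 199], dtype=int32), array([ 0.5343, -0.1159])), (array([259, 177], dtype=int32), array([ 0.4092, -0.1204]))]
plate [array([ 0.6743, -0.152 ]), array([ 0.6734, -0.2275]), array([ 0.5782, -0.224 ]), array([ 0.579 , -0.1493])]
((327.0, 238.0), (42.0, 42.0), 90.0)
pointer 0.1070610246936531 1.7456673624279309
pocket 0.07496037966682399 0.9651672142848126
handletop 0.16576001587210462 3.121512666288882
handlesc 0.16086205553297728 3.067995931542259
```

Call:
{"api": "jog_arm", "payload": {"deltas": [{"gripper": 1,"rotation": [0,0,8.34],"offset": [0,0,0]},{"gripper": 1,"rotation": [0,0,8.34],"offset": [0,0,0]},{"gripper": 1,"rotation": [0,0,8.35],"offset": [0,0,0]},{"gripper": 1,"rotation": [0,0,0],"offset": [0.012,-0.0392,0]},{"gripper": 1,"rotation": [0,0,0],"offset": [0.012,-0.0392,0]},{"gripper": 1,"rotation": [0,0,0],"offset": [0.012,-0.0392,0]},{"gripper": 1,"rotation": [0,0,0],"offset": [0.012,-0.0392,0]},{"gripper": 1,"rotation": [0,0,0],"offset": [0.012,-0.0392,0]},{"gripper": 1,"rotation": [0,0,0],"offset": [0.012,-0.0392,0]},{"gripper": 1,"rotation": [0,0,0],"offset": [0.012,-0.0392,0]},{"gripper": 1,"rotation": [0,0,0],"offset": [0.012,-0.0392,0]},{"gripper": 1,"rotation": [0,0,0],"offset": [0.012,-0.0392,0]},{"gripper": 1,"rotation": [0,0,0],"offset": [0.012,-0.0392,0]},{"gripper": 1,"rotation": [0,0,0],"offset": [0.012,-0.0392,0]},{"gripper": 1,"rotation": [0,0,0],"offset": [0.012,-0.0392,0]},{"gripper": 1,"rotation": [0,0,0],"offset": [0.012,-0.0392,0]},{"gripper": 1,"rotation": [0,0,0],"offset": [0.012,-0.0392,0]},{"gripper": 1,"rotation": [0,0,0],"offset": [0.012,-0.0392,0]},{"gripper": 1,"rotation": [0,0,0],"offset": [0.012,-0.0392,0]},{"gripper": 1,"rotation": [0,0,0],"offset": [0.012,-0.0392,0]}]}}

```text
clock: 2.1
position: [0.4685, 0.1016, 0.2422]
ee_rot: [1.0, -0.0, 0.0, 0.0]
ft_force: [1.1, -1.5, -0.9]
grip_width: 1.003
grasp_force: 0.0
```

Call:
{"api": "jog_arm", "payload": {"deltas": [{"gripper": 1,"offset": [-0.001,0,0.03],"rotation": [0,0,0]},{"gripper": 1,"offset": [0,0,0.03],"rotation": [0,0,0]},{"gripper": 1,"offset": [0,0,0.03],"rotation": [0,0,0]},{"gripper": 1,"offset": [0,0,0.03],"rotation": [0,0,0]},{"gripper": 1,"offset": [0,0,0.03],"rotation": [0,0,0]},{"gripper": 1,"offset": [0,0,0.02],"rotation": [0,0,0]},{"gripper": 1,"offset": [0,0,0.02],"rotation": [0,0,0]},{"gripper": 0.75,"offset": [0,0,0],"rotation": [0,0,0]},{"gripper": 0.4,"offset": [0,0,0],"rotation": [0,0,0]},{"gripper": 0.4,"offset": [0,0,0],"rotation": [0,0,0]},{"gripper": 0.4,"offset": [0,0,0],"rotation": [0,0,0]},{"gripper": 0.4,"offset": [0,0,0],"rotation": [0,0,0]},{"gripper": 0.4,"offset": [0,0,0],"rotation": [0,0,0]},{"gripper": 0.4,"offset": [0,0,0],"rotation": [0,0,0]}], "newtons": 30}}

```text
clock: 3.5
position: [0.4682, 0.1002, 0.0534]
ee_rot: [1.0, -0.0, 0.001, 0.0]
ft_force: [-1.2, 0.3, 7.5]
grip_width: 0.575
grasp_force: 31.9
```

Call:
{"api": "jog_arm", "payload": {"deltas": [{"gripper": 0.4,"offset": [0,0,-0.015],"rotation": [0,0,0]},{"gripper": 0.4,"offset": [0,0,-0.03],"rotation": [0,0,0]},{"gripper": 0.4,"offset": [0,0,-0.03],"rotation": [0,0,0]},{"gripper": 0.4,"offset": [0,0,-0.025],"rotation": [0,0,0]},{"gripper": 0.4,"offset": [0.002,0.015,0],"rotation": [0,0,0]},{"gripper": 0.4,"offset": [0,0.03,0],"rotation": [0,0,0]},{"gripper": 0.4,"offset": [0,0.036,0],"rotation": [0,0,0]},{"gripper": 0.4,"offset": [0,0.04,0],"rotation": [0,0,0]},{"gripper": 0.4,"offset": [0,0.04,0],"rotation": [0,0,0]},{"gripper": 0.4,"offset": [0,0.04,0],"rotation": [0,0,0]},{"gripper": 0.4,"offset": [0,0.04,0],"rotation": [0,0,0]},{"gripper": 0.4,"offset": [0,0.025,0],"rotation": [0,0,0]},{"gripper": 0.4,"offset": [0,0.015,0],"rotation": [0,0,0]},{"gripper": 0.4,"offset": [0,0,0],"rotation": [0,0,0]},{"gripper": 0.4,"offset": [0,0,0.03],"rotation": [0,0,0]},{"gripper": 0.4,"offset": [0,0,0.03],"rotation": [0,0,0]},{"gripper": 0.4,"offset": [0,0,0.015],"rotation": [0,0,0]},{"gripper": 0.4,"offset": [0,0,0.01],"rotation": [0,0,0]},{"gripper": 0.4,"offset": [0,0,0],"rotation": [0,0,0]}]}}

```text
clock: 5.4
position: [0.4691, -0.1794, 0.0667]
ee_rot: [1.0, 0.001, -0.001, -0.001]
ft_force: [0.0, -0.7, -1.5]
grip_width: 0.572
grasp_force: 31.7
```

Call:
{"api": "jog_arm", "payload": {"deltas": [{"gripper": 0.4,"offset": [0,0,0.005],"rotation": [0,0,0]},{"gripper": 0.4,"offset": [0,0,0.002],"rotation": [0,0,0]},{"gripper": 0.4,"offset": [0,0,0.0015],"rotation": [0,0,0]},{"gripper": 0.4,"offset": [0,0,0],"rotation": [0,0,0]}]}}

```text
clock: 5.8
position: [0.4696, -0.181, 0.059]
ee_rot: [1.0, -0.0, 0.0, 0.0]
ft_force: [-0.3, -0.1, -1.4]
grip_width: 0.58
grasp_force: 31.7
```

Call:
{"api": "jog_arm", "payload": {"deltas": [{"gripper": 0.4,"offset": [0,0,0.001],"rotation": [0,0,0]},{"gripper": 0.4,"offset": [0,0,0.001],"rotation": [0,0,0]},{"gripper": 0.4,"offset": [0,0,0],"rotation": [0,0,0]}]}}

```text
clock: 6.1
position: [0.4697, -0.1811, 0.0574]
ee_rot: [1.0, -0.0, 0.0, 0.0]
ft_force: [-2.0, 1.0, 3.8]
grip_width: 0.577
grasp_force: 32.2
```

Call:
{"api": "jog_arm", "payload": {"deltas": [{"gripper": 0.65,"offset": [0,0,0],"rotation": [0,0,0]},{"gripper": 0.75,"offset": [0,0,0],"rotation": [0,0,0]},{"gripper": 0.85,"offset": [0,0,0],"rotation": [0,0,0]},{"gripper": 0.85,"offset": [0,0,0],"rotation": [0,0,0]},{"gripper": 0.85,"offset": [0,0,-0.01],"rotation": [0,0,0]},{"gripper": 0.85,"offset": [0,0,-0.03],"rotation": [0,0,0]},{"gripper": 0.85,"offset": [0,0,-0.04],"rotation": [0,0,0]},{"gripper": 0.85,"offset": [0,0,-0.04],"rotation": [0,0,0]},{"gripper": 0.85,"offset": [0,0,-0.04],"rotation": [0,0,0]},{"gripper": 0.85,"offset": [0,0,-0.03],"rotation": [0,0,0]},{"gripper": 0.85,"offset": [0,-0.03,0],"rotation": [0,0,0]},{"gripper": 0.85,"offset": [0,-0.04,0],"rotation": [0,0,0]},{"gripper": 0.85,"offset": [0,-0.04,0],"rotation": [0,0,0]},{"gripper": 0.85,"offset": [0,-0.04,0],"rotation": [0,0,0]},{"gripper": 0.85,"offset": [0,-0.03,0],"rotation": [0,0,0]}]}}

```text
clock: 7.6
position: [0.4691, 0.0018, 0.2478]
ee_rot: [1.0, 0.001, 0.001, 0.0]
ft_force: [0.0, -0.2, -0.3]
grip_width: 0.85
grasp_force: 0.0
```

Run:
```python
from h import *
np.set_printoptions(precision=4,suppress=True)
t=imaging.camera("top");s=imaging.camera("scene");cv2.imwrite("pics/t1.png",t);cv2.imwrite("pics/s1.png",s)
cv2.imwrite("pics/m1.png",np.hstack([cv2.resize(t[145:285,145:360],None,fx=1.85,fy=1.85),cv2.resize(s[140:299,180:375],(398,259))]))
for nm,n,im,f,b,z in(("lidtray","top",t,green,(295,205,360,270),.094),("lid s","scene",s,green,(205,130,265,205),.09),("handle t","top",t,lambda h,s,v:v<75,(180,230,200,255),.138),("handle s","scene",s,lambda h,s,v:v<75,(330,200,348,225),.112)):
    for a,c,m in blobs(im,f,b)[:2]: print(nm,a,c,onz(n,c,z)[:2])
# predicted handle axis ends
for q in(0,.05,.1):
    be=np.pi-.265+.175+q;p=[.612+.165*np.cos(be),.1946+.165*np.sin(be)];print(q,p,proj("top",[[*p,.138]]),proj("scene",[[*p,.138],[*p,.086]]))
```

```text
lidtray 204 [327.6618 234.8725] [ 0.4684 -0.1793]
lid s 32 [235.0625 165.3438] [ 0.4672 -0.1798]
handle t 52 [189.8462 242.4231] [0.4472 0.198 ]
handle s 79 [339.5063 212.2532] [0.45   0.2062]
0 [np.float64(0.44766779905302095), np.float64(0.20942996061767188)] [[185.6365 242.2723]] [[342.4735 206.7831]
 [339.2834 217.5796]]
0.05 [np.float64(0.44713198240093865), np.float64(0.20119824014079474)] [[188.6731 242.4428]] [[340.0615 205.35  ]
 [336.9657 216.1639]]
0.1 [np.float64(0.4470082499312502), np.float64(0.19295002749986256)] [[191.7194 242.4605]] [[337.5924 204.0097]
 [334.5918 214.8397]]
```

View pics/m1.png

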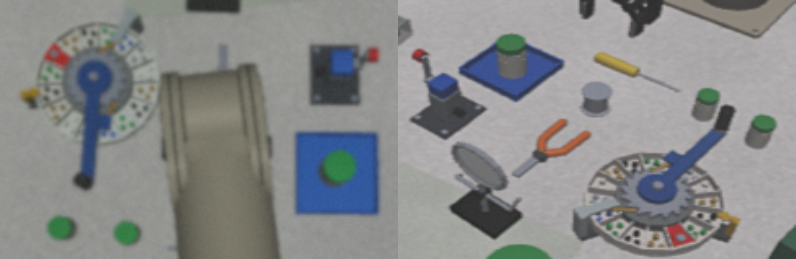

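The jar stands upright in the tray. Next is the handle, at about (0.4475, 0.203).

Call:
{"api": "jog_arm", "payload": {"deltas": [{"gripper": 0.85,"offset": [-0.004,-0.033,0],"rotation": [0,0,0]},{"gripper": 0.85,"offset": [-0.0045,-0.042,0],"rotation": [0,0,0]},{"gripper": 0.85,"offset": [-0.0045,-0.042,0],"rotation": [0,0,0]},{"gripper": 0.85,"offset": [-0.0045,-0.042,0],"rotation": [0,0,0]},{"gripper": 0.85,"offset": [-0.004,-0.042,0],"rotation": [0,0,0]},{"gripper": 0.85,"offset": [0,0,0.02],"rotation": [0,0,0]},{"gripper": 0.85,"offset": [0,0,0.04],"rotation": [0,0,0]},{"gripper": 0.85,"offset": [0,0,0.04],"rotation": [0,0,0]},{"gripper": 0.85,"offset": [0,0,0.03],"rotation": [0,0,0]},{"gripper": 0.85,"offset": [0,0,0.01],"rotation": [0,0,0]},{"gripper": 0.5,"offset": [0,0,0],"rotation": [0,0,0]},{"gripper": 0.1,"offset": [0,0,0],"rotation": [0,0,0]},{"gripper": 0.1,"offset": [0,0,0],"rotation": [0,0,0]},{"gripper": 0.1,"offset": [0,0,0],"rotation": [0,0,0]},{"gripper": 0.1,"offset": [0,0,0],"rotation": [0,0,0]},{"gripper": 0.1,"offset": [0,0,0],"rotation": [0,0,0]},{"gripper": 0.1,"offset": [0,0,0],"rotation": [0,0,0]}], "newtons": 25}}

```text
clock: 9.4
position: [0.4489, 0.2004, 0.1083]
ee_rot: [1.0, -0.0, 0.001, -0.0]
ft_force: [-2.0, -1.0, 6.9]
grip_width: 0.253
grasp_force: 25.7
```

Call:
{"api": "jog_arm", "payload": {"deltas": [{"gripper": 0.1,"offset": [0,-0.003,0],"rotation": [0,0,0]},{"gripper": 0.1,"offset": [0,-0.003,0],"rotation": [0,0,0]},{"gripper": 0.1,"offset": [0,0,0],"rotation": [0,0,0]}]}}

```text
clock: 9.7
position: [0.4489, 0.2065, 0.1083]
ee_rot: [1.0, -0.0, 0.001, -0.0]
ft_force: [-1.4, 0.1, 7.9]
grip_width: 0.248
grasp_force: 25.7
```

Call:
{"api": "jog_arm", "payload": {"deltas": [{"gripper": 0.1,"offset": [0,-0.003,0],"rotation": [0,0,0]},{"gripper": 0.1,"offset": [0,-0.003,0],"rotation": [0,0,0]}]}}

```text
clock: 9.9
position: [0.4489, 0.2073, 0.1081]
ee_rot: [1.0, -0.002, 0.0, 0.004]
ft_force: [-8.9, -30.6, 27.6]
grip_width: 0.249
grasp_force: 29.8
```

Call:
{"api": "jog_arm", "payload": {"deltas": [{"gripper": 0.1,"offset": [0,-0.003,0],"rotation": [0,0,0]}]}}

```text
clock: 10.0
position: [0.4489, 0.2074, 0.1079]
ee_rot: [1.0, -0.003, -0.001, 0.007]
ft_force: [-11.9, -43.2, 35.8]
grip_width: 0.249
grasp_force: 33.3
```

Call:
{"api": "jog_arm", "payload": {"deltas": [{"gripper": 0.1,"offset": [0,0.0085,0]},{"gripper": 0.1,"offset": [-0.0002,0.0083,0]},{"gripper": 0.1,"offset": [-0.0002,0.0083,0]},{"gripper": 0.1,"offset": [0.0006,0.0082,0]},{"gripper": 0.1,"offset": [0.0006,0.0082,0]},{"gripper": 0.1,"offset": [0.0015,0.0081,0]},{"gripper": 0.1,"offset": [0.0015,0.0081,0]},{"gripper": 0.1,"offset": [0.0022,0.0079,0]},{"gripper": 0.1,"offset": [0.0022,0.0079,0]},{"gripper": 0.1,"offset": [0.002,0.0051,0]},{"gripper": 0.1,"offset": [0.002,0.0051,0]},{"gripper": 0.1,"offset": [0.002,0.0051,0]},{"gripper": 0.1,"offset": [0,0,0]}]}}

```text
schema error: expected keys gripper, offset, rotation
```

Call:
{"api": "jog_arm", "payload": {"deltas": [{"gripper": 0.1,"offset": [0,0.0085,0],"rotation": [0,0,0]},{"gripper": 0.1,"offset": [-0.0002,0.0083,0],"rotation": [0,0,0]},{"gripper": 0.1,"offset": [-0.0002,0.0083,0],"rotation": [0,0,0]},{"gripper": 0.1,"offset": [0.0006,0.0082,0],"rotation": [0,0,0]},{"gripper": 0.1,"offset": [0.0006,0.0082,0],"rotation": [0,0,0]},{"gripper": 0.1,"offset": [0.0015,0.0081,0],"rotation": [0,0,0]},{"gripper": 0.1,"offset": [0.0015,0.0081,0],"rotation": [0,0,0]},{"gripper": 0.1,"offset": [0.0022,0.0079,0],"rotation": [0,0,0]},{"gripper": 0.1,"offset": [0.0022,0.0079,0],"rotation": [0,0,0]},{"gripper": 0.1,"offset": [0.002,0.0051,0],"rotation": [0,0,0]},{"gripper": 0.1,"offset": [0.002,0.0051,0],"rotation": [0,0,0]},{"gripper": 0.1,"offset": [0.002,0.0051,0],"rotation": [0,0,0]},{"gripper": 0.1,"offset": [0,0,0],"rotation": [0,0,0]}]}}

```text
clock: 11.3
position: [0.4628, 0.1259, 0.1075]
ee_rot: [1.0, -0.0, 0.001, -0.0]
ft_force: [-2.8, 0.8, 6.8]
grip_width: 0.251
grasp_force: 25.7
```

Call:
{"api": "jog_arm", "payload": {"deltas": [{"gripper": 0.1,"offset": [0.0013,0.0027,0],"rotation": [0,0,0]},{"gripper": 0.1,"offset": [0.0013,0.0027,0],"rotation": [0,0,0]},{"gripper": 0.1,"offset": [0.0013,0.0027,0],"rotation": [0,0,0]}]}}

```text
clock: 11.6
position: [0.4648, 0.1217, 0.1074]
ee_rot: [1.0, 0.002, -0.001, -0.002]
ft_force: [-13.4, 20.3, 11.1]
grip_width: 0.249
grasp_force: 26.9
```

Call:
{"api": "jog_arm", "payload": {"deltas": [{"gripper": 0.1,"offset": [0.0013,0.0027,0],"rotation": [0,0,0]},{"gripper": 0.1,"offset": [0,0,0],"rotation": [0,0,0]}]}}

```text
clock: 11.8
position: [0.4648, 0.1217, 0.1074]
ee_rot: [1.0, 0.003, -0.002, -0.003]
ft_force: [-16.0, 22.7, 11.9]
grip_width: 0.249
grasp_force: 27.3
```

```bash
cat >> h.py <<'E'
def dial(tag):
    C=np.array([.612,.1946])
    for n,b in(("top",(150,150,200,225)),("scene",(270,235,352,300))):
        im=imaging.camera(n);cv2.imwrite(f"pics/{n}_{tag}.png",im)
        for a,c,m in blobs(im,red,b)[:2]:
            p=onz(n,c,.044)[:2]-C;print(n,a,c.round(1),"r",np.hypot(*p).round(4),"bearing",np.arctan2(p[1],p[0]).round(3))
E
python3 -c "
from h import *
dial('s1')
o=manip.get_obs();print(o['position'],o['ft_force'])"
```

```text
top 63 [172.5 183.8] r 0.0744 bearing 1.342
scene 63 [324.5 279. ] r 0.0779 bearing 1.327
[0.46480797 0.12165321 0.10737245] [-14.98666721  22.77078406  12.84812163]
```

Stroke 1 turned the dial one pocket, to a bearing of about 1.335 against about 1.745 at the pointer. I'll return to the rest stop for one more stroke.

Call:
{"api": "jog_arm", "payload": {"deltas": [{"gripper": 0.1,"offset": [-0.003,-0.0062,0],"rotation": [0,0,0]},{"gripper": 0.1,"offset": [-0.0022,-0.0045,0],"rotation": [0,0,0]},{"gripper": 0.1,"offset": [-0.003,-0.0077,0],"rotation": [0,0,0]},{"gripper": 0.1,"offset": [-0.003,-0.0077,0],"rotation": [0,0,0]},{"gripper": 0.1,"offset": [-0.0022,-0.0079,0],"rotation": [0,0,0]},{"gripper": 0.1,"offset": [-0.0022,-0.0079,0],"rotation": [0,0,0]},{"gripper": 0.1,"offset": [-0.0015,-0.0081,0],"rotation": [0,0,0]},{"gripper": 0.1,"offset": [-0.0015,-0.0081,0],"rotation": [0,0,0]},{"gripper": 0.1,"offset": [-0.0006,-0.0082,0],"rotation": [0,0,0]},{"gripper": 0.1,"offset": [-0.0006,-0.0082,0],"rotation": [0,0,0]},{"gripper": 0.1,"offset": [0.0002,-0.0083,0],"rotation": [0,0,0]},{"gripper": 0.1,"offset": [0.0002,-0.0063,0],"rotation": [0,0,0]},{"gripper": 0.1,"offset": [0,-0.003,0],"rotation": [0,0,0]},{"gripper": 0.1,"offset": [0,-0.003,0],"rotation": [0,0,0]},{"gripper": 0.1,"offset": [0,0,0],"rotation": [0,0,0]}]}}

```text
clock: 13.4
position: [0.4478, 0.2071, 0.1067]
ee_rot: [1.0, -0.001, -0.001, 0.003]
ft_force: [-7.8, -17.4, 18.5]
grip_width: 0.248
grasp_force: 27.8
```

```bash
python3 -c "
from h import *
dial('s1r')"
```

```text
top 65 [172.5 183.8] r 0.0745 bearing 1.342
scene 63 [324.5 279. ] r 0.0779 bearing 1.327
```

Call:
{"api": "jog_arm", "payload": {"deltas": [{"gripper": 0.1,"offset": [0,0.004,0],"rotation": [0,0,0]},{"gripper": 0.1,"offset": [-0.0002,0.0083,0],"rotation": [0,0,0]},{"gripper": 0.1,"offset": [-0.0002,0.0083,0],"rotation": [0,0,0]},{"gripper": 0.1,"offset": [0.0006,0.0082,0],"rotation": [0,0,0]},{"gripper": 0.1,"offset": [0.0006,0.0082,0],"rotation": [0,0,0]},{"gripper": 0.1,"offset": [0.0015,0.0081,0],"rotation": [0,0,0]},{"gripper": 0.1,"offset": [0.0015,0.0081,0],"rotation": [0,0,0]},{"gripper": 0.1,"offset": [0.0022,0.0079,0],"rotation": [0,0,0]},{"gripper": 0.1,"offset": [0.0022,0.0079,0],"rotation": [0,0,0]},{"gripper": 0.1,"offset": [0.002,0.0051,0],"rotation": [0,0,0]},{"gripper": 0.1,"offset": [0.002,0.0051,0],"rotation": [0,0,0]},{"gripper": 0.1,"offset": [0.002,0.0051,0],"rotation": [0,0,0]},{"gripper": 0.1,"offset": [0.0013,0.0027,0],"rotation": [0,0,0]},{"gripper": 0.1,"offset": [0.0013,0.0027,0],"rotation": [0,0,0]},{"gripper": 0.1,"offset": [0.0013,0.0027,0],"rotation": [0,0,0]},{"gripper": 0.1,"offset": [0.0013,0.0027,0],"rotation": [0,0,0]},{"gripper": 0.1,"offset": [0,0,0],"rotation": [0,0,0]}]}}

```text
clock: 15.2
position: [0.4642, 0.1216, 0.1066]
ee_rot: [1.0, 0.003, -0.002, -0.003]
ft_force: [-17.1, 25.0, 6.4]
grip_width: 0.249
grasp_force: 27.2
```

Run:
```python
from h import *
dial('s2')
t=cv2.imread("pics/top_s2.png");s=cv2.imread("pics/scene_s2.png")
cv2.imwrite("pics/m2.png",np.hstack([cv2.resize(t[140:240,140:240],(390,390),interpolation=2),cv2.resize(s[225:305,265:360],(400,390),interpolation=2)]))
```

```text
top 59 [172.5 193.8] r 0.0729 bearing 1.751
scene 51 [329.5 272. ] r 0.0763 bearing 1.686
```

View pics/m2.png

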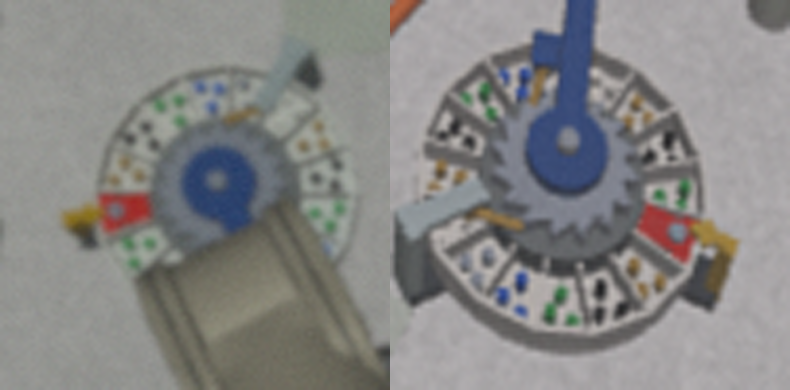

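The red pocket stands at the yellow pointer: top crop shows it at (120,212) beside the pointer at (80,215). I'll unload, release and go to the roller.

Call:
{"api": "jog_arm", "payload": {"deltas": [{"gripper": 0.1,"offset": [-0.003,-0.0063,0],"rotation": [0,0,0]},{"gripper": 0.1,"offset": [0,0,0],"rotation": [0,0,0]},{"gripper": 0.4,"offset": [0,0,0],"rotation": [0,0,0]},{"gripper": 0.7,"offset": [0,0,0],"rotation": [0,0,0]},{"gripper": 0.7,"offset": [0,0,0],"rotation": [0,0,0]},{"gripper": 0.7,"offset": [0,0,-0.02],"rotation": [0,0,0]},{"gripper": 0.7,"offset": [0,0,-0.04],"rotation": [0,0,0]},{"gripper": 0.7,"offset": [0,0,-0.04],"rotation": [0,0,0]},{"gripper": 0.7,"offset": [0,0,-0.04],"rotation": [0,0,0]},{"gripper": 0,"offset": [0.006,0.022,0],"rotation": [0,0,0]},{"gripper": 0,"offset": [0.0107,0.039,0],"rotation": [0,0,0]},{"gripper": 0,"offset": [0.0107,0.039,0],"rotation": [0,0,0]},{"gripper": 0,"offset": [0.0107,0.039,0],"rotation": [0,0,0]},{"gripper": 0,"offset": [0.0107,0.039,0],"rotation": [0,0,0]},{"gripper": 0,"offset": [0.0107,0.039,0],"rotation": [0,0,0]},{"gripper": 0,"offset": [0.0107,0.039,0],"rotation": [0,0,0]},{"gripper": 0,"offset": [0.0107,0.039,0],"rotation": [0,0,0]},{"gripper": 0,"offset": [0.0107,0.039,0],"rotation": [0,0,0]},{"gripper": 0,"offset": [0.005,0.017,0],"rotation": [0,0,0]},{"gripper": 0,"offset": [0,0,0],"rotation": [0,0,0]}]}}

```text
clock: 17.3
position: [0.5606, -0.2328, 0.246]
ee_rot: [1.0, -0.002, -0.0, 0.0]
ft_force: [-0.3, 0.1, 0.3]
grip_width: 0.0
grasp_force: 0.0
```

Call:
{"api": "jog_arm", "payload": {"deltas": [{"gripper": 0,"offset": [0,-0.004,0.03],"rotation": [0,0,0]},{"gripper": 0,"offset": [0,0,0.03],"rotation": [0,0,0]},{"gripper": 0,"offset": [0,0,0.025],"rotation": [0,0,0]},{"gripper": 0,"offset": [0,0,0.013],"rotation": [0,0,0]},{"gripper": 0,"offset": [0.012,0,0],"rotation": [0,0,0]},{"gripper": 0,"offset": [0.012,0,0],"rotation": [0,0,0]},{"gripper": 0,"offset": [0.01,0,0],"rotation": [0,0,0]},{"gripper": 0,"offset": [0.008,0,0],"rotation": [0,0,0]},{"gripper": 0,"offset": [0.008,0,0],"rotation": [0,0,0]},{"gripper": 0,"offset": [0,0,0],"rotation": [0,0,0]}]}}

```text
clock: 18.3
position: [0.6114, -0.2251, 0.1489]
ee_rot: [1.0, 0.0, -0.0, -0.0]
ft_force: [-2.9, 0.6, 2.5]
grip_width: 0.006
grasp_force: 1.4
```

Run:
```python
from h import *
dial('s3')
s=cv2.imread("pics/scene_s3.png");print([(a,c) for a,c,m in blobs(s,red,(175,160,225,190),4)])
cv2.imwrite("pics/m3.png",cv2.resize(s[120:230,165:285],(600,550),interpolation=2))
for th in(0,.2,.3,.45,.6): print(th,proj("scene",[[.6266+.06*np.sin(th),-.2285,.092+.06*np.cos(th)]]))
```

```text
top 58 [172.6 193.8] r 0.0728 bearing 1.751
scene 51 [329.5 272. ] r 0.0763 bearing 1.686
[(18, array([188.11111111, 173.88888889]))]
0 [[189.5297936  173.17005751]]
0.2 [[186.8774266 175.6605515]]
0.3 [[185.61494146 177.08639626]]
0.45 [[183.84208651 179.40758454]]
0.6 [[182.25517309 181.8951878 ]]
```

View pics/m3.png

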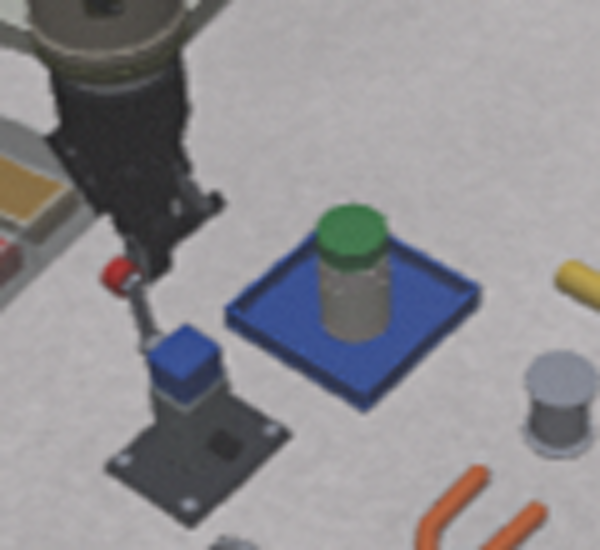

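The jar stands upright in the tray, and the fingertips (crop (150,265)) are touching the roller (120,275), which has just started to tilt. I'll push it on past the click.

Call:
{"api": "jog_arm", "payload": {"deltas": [{"gripper": 0,"offset": [0.006,0,0],"rotation": [0,0,0]},{"gripper": 0,"offset": [0.006,0,0],"rotation": [0,0,0]},{"gripper": 0,"offset": [0.006,0,0],"rotation": [0,0,0]},{"gripper": 0,"offset": [0.006,0,0],"rotation": [0,0,0]},{"gripper": 0,"offset": [0.005,0,0],"rotation": [0,0,0]},{"gripper": 0,"offset": [0,0,0],"rotation": [0,0,0]}]}}

```text
clock: 19.0
position: [0.6384, -0.2253, 0.1466]
ee_rot: [1.0, -0.0, -0.003, -0.0]
ft_force: [-8.6, 0.4, -3.7]
grip_width: 0.001
grasp_force: 4.4
```

Run:
```python
from h import *
for n,b in(("scene",(170,160,225,195)),("top",(335,155,365,185))):
    s=imaging.camera(n);cv2.imwrite(f"pics/{n}_s4.png",s);print([(a,c) for a,c,m in blobs(s,red,b,4)])
    for th in(.3,.45,.6,.75): print(th,proj(n,[[.6266+.06*np.sin(th),-.2285,.092+.06*np.cos(th)]]))
```

```text
[(18, array([182.05555556, 181.61111111]))]
0.3 [[185.61494146 177.08639626]]
0.45 [[183.84208651 179.40758454]]
0.6 [[182.25517309 181.8951878 ]]
0.75 [[180.89545798 184.48547179]]
[]
0.3 [[345.94375144 168.51242764]]
0.45 [[345.63675531 165.82380637]]
0.6 [[345.27263276 163.46715294]]
0.75 [[344.86103556 161.49605586]]
```

The roller is at about 0.6 rad, past the click. I'll back off and rise clear.

Call:
{"api": "jog_arm", "payload": {"deltas": [{"gripper": 0,"offset": [-0.01,0,0],"rotation": [0,0,0]},{"gripper": 0,"offset": [-0.01,0,0],"rotation": [0,0,0]},{"gripper": 0,"offset": [-0.015,0,0],"rotation": [0,0,0]},{"gripper": 0,"offset": [-0.02,0,0],"rotation": [0,0,0]},{"gripper": 0,"offset": [-0.025,0,0],"rotation": [0,0,0]},{"gripper": 0,"offset": [0,0,-0.03],"rotation": [0,0,0]},{"gripper": 0,"offset": [0,0,-0.04],"rotation": [0,0,0]},{"gripper": 0,"offset": [0,0,-0.03],"rotation": [0,0,0]},{"gripper": 0,"offset": [-0.04,0,0],"rotation": [0,0,0]},{"gripper": 0,"offset": [0,0,0],"rotation": [0,0,0]}]}}

```text
clock: 20.1
position: [0.5174, -0.2259, 0.25]
ee_rot: [1.0, -0.001, 0.001, 0.001]
ft_force: [0.4, 0.3, -0.4]
grip_width: -0.005
grasp_force: 0.0
```

Run:
```python
from h import *
dial('s5')
s=cv2.imread("pics/scene_s5.png");print([(a,c) for a,c,m in blobs(s,red,(170,160,225,195),4)])
```

```text
top 57 [172.6 193.7] r 0.0727 bearing 1.749
scene 51 [329.5 272. ] r 0.0763 bearing 1.686
[(15, array([189.46666667, 172.66666667]))]
```

View pics/scene_s5.png

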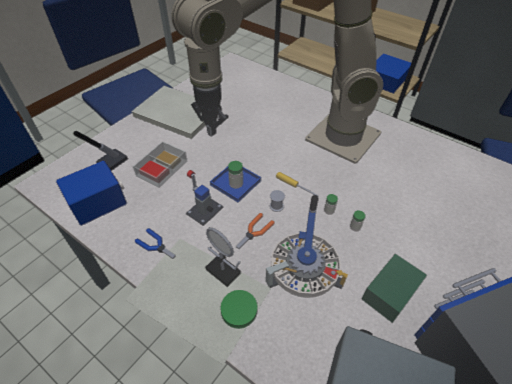

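The jar is upright in the tray at (235,175), the red pocket is at the pointer at (330,272), the roller is back upright at (189,173), and the bystanders haven't moved.

```bash
python3 -c "
from workcell import workorder
print(workorder.hand_in())"
```

```text
the job is handed in; nothing more can be done
None
```

The job is handed in at about 20 s: the jar stands upright in the blue tray, two full strokes brought the red pocket to the pointer (the lever is left at its forward stop), and the roller arm was pushed to about 0.6 rad, past its 0.45 rad click point, and sprang back.

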